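# Tuck the sill strip under the enclosure flap and hold it down

### The arm

A 6-joint arm with a two-finger parallel gripper is mounted at the origin on the work surface. World frame = base frame: x ahead of the robot, y to its left, z up, the work surface at z = 0. Lengths are in mm, angles in rad, forces in N, time in s.
With the tool pointing down it reaches from about 250 to 725 mm from the base axis. Payload 4 kg.
Tool frame: the origin (TCP) lies at the very end of the fingers, on their centre line; the grasp point (between the pads) lies 19 mm behind it; z points along the fingers, y is the direction in which the jaws open and shut (so a half turn about z gives the same grasp; the last joint's range is limited). The gripper opens to 85 mm and grips with 20 to 120 N. Pads are 22 mm wide; open, the fingers measure 114 mm over their backs; the gripper's body (76 mm by 85 mm) begins 54 mm behind the grasp point. The pads swing forward as they close: fully open they stand 13 mm farther back than shut.
Start: joints at [1.258, 0.241, 0.005, 1.335, 0, 1.571], TCP at [153.86, 475.738, 231.306] pointing down, gripper open.
Joint ranges: [-2.72, 2.72], [-1.05, 1.87], [-1.09, 1.28], [-1.99, 2.15], [-1.42, 1.44], [-3.14, 3.14]. Speed limits (rad/s): [2.79, 2.79, 3.14, 3.14, 3.14, 3.14].

### API

Orientations are given as a rotation vector (axis times angle).
In Python, from plant import get_obs, eyes, job gives the robot as it stands.
- The arm moves only by the shell command python3 -m handwheel 'ROWS'. ROWS is JSON, a list of rows, each a list of 3 entries, a list of its own where there are three numbers: the closure, from 0 (fully open) to 1 (shut), then the shift along the tool's x, y, z in mm, then the turn, a rotation vector about the tool's x, y, z in rad. In form: [[fingers, [dx, dy, dz], [rx, ry, rz]], ...]. A call has 1 to 10 rows; each row is the pose to reach, as a shift and turn from the pose commanded when the call began, along the tool's axes at that moment; what a row does not reach only later rows make up. A row lasts 1/8 s, in which the tool goes at most 62.5 mm and 10.7 degrees, less where a joint would pass 70% of its speed; a pose out of reach is approached as far as the arm can. A call with a gripper value outside its range is refused whole. The fingers move at their own pace and stop on an object; the grip force is fixed at half the most. Time passes only in rows, so rows that repeat a pose let the fingers close. It gives the time, the measured TCP pose, the force and the opening at its end, in the units of the state.
- get_obs(): the state, without advancing time (a new reading comes with each control period).
- eyes.read_camera(name): name is "scene" or "top" or "wrist"; returns a dict with "pixels" (384x512x3 uint8, red, green, blue), "fx", "fy", "cx", "cy" (pixels), "rvec" (rotation vector, rad) and "tvec" (3), from world to camera coordinates, as OpenCV has them. Camera axes: x right, y down, z forward; pixel columns grow to the right and rows downward; lengths in mm; the calibration is good to about 2 mm. A picture is of the moment at which its call begins. There is no depth.
- job.sign_off(): hands the job in, once; it reports no verdict.
Trained networks look in a picture, given as the dict that the camera call returned (one of the last four; its "shot" number tells which), for a name from the list of things; names that differ only in an ending like _2 or _b are one class to them, and where a whole thing is asked for, a point or a joint stands for the part that bears it (a point fixed in the world has none). Each returns a list of dicts, best first, with "confidence" (0 to 1); they miss things now and then, are a little off and sometimes report something else, mostly with a low value. They report only what shows in the picture. A call takes as long as a camera call. They do not tell look-alikes from the thing itself.
- eyes.recognise(query, picture): "xy" ([column, row] in pixels, amid what is visible of it).
- eyes.masks_of(query, picture): "region" (384x512 bool, what is visible of it) and "xy" ([column, row] in pixels, amid what is visible of it).
The state is a dict: "t": time; "joint_pos": joint angles; "joint_velocities": joint speeds; "joint_torque": joint torques, N m; "eef_pos": TCP position; "ee_rot": TCP orientation; "wrist_force": force on the tool from outside, world axes, zero at the start; "moment": the same for the moment, N m; "grip_width": finger opening in mm.
Only numpy, scipy, OpenCV 4.12 (cv2) and the standard library are available. Lean on these libraries where they do the work, as an engineer would, in place of code of your own. Each camera call takes 0.05 s, during which the arm holds its last target. There are 200 camera calls.

### The job

Pick up the loose aluminium cover strip by its grip block and slide its long front tongue flat under the lapped grey flap of the beam enclosure's foot, centred and square, until about 35 mm of it is tucked in, without lifting the flap. Then press the strip down flat on the foot's board, firmly (about 10 to 15 N), and finish while still gripping it and pressing, as if somebody were about to screw it down; leave the other things on the table alone.

Things in the scene. Friction and masses are not known exactly. Their poses are not given: they have to be found in the camera images.
- strip_grip (a point): Centre (half-way up) of the black square grip block, 26 x 26 mm and 36 mm tall, on the loose bare-aluminium strip; 22 mm above the strip's underside. The strip's plate is 110 mm (its x) by 100 mm (its y), 4 mm thick; its front edge, to be tucked in, is 80 mm from here along +x, the rear edge 30 mm behind. z is up.
- strip_edge (a point): Middle of the strip's front edge, at its underside (80 mm along the strip's x from the block's centre, 22 mm below it); axes as strip_grip.
- strip: The whole loose strip, 120 to 220 g; origin at its underside straight below the block's centre, axes as strip_grip. It starts lying flat on the table, whose top is z = 0.
- mouth (a point): Point on the top face of the foot's board straight below the middle of the flap's front edge. x points in under the flap (the way to push the strip), y along the flap's edge, z up. The flap's underside is 10 mm above the board at its front edge, rising to 24 mm at the hinge 95 mm behind. Two small stops under the flap's front corners leave 128 mm free between them.
- foot: Fixed foot of the beam enclosure; origin on the table below point mouth, same axes. Its black board is level, 12 mm thick, 180 mm wide, and runs from 100 mm before the mouth to 130 mm behind it. The black housing behind the hinge is 57 mm high above the table.
- flap (a joint): Hinge of the grey flap (150 mm wide, 96 mm long, 3 mm thick, 120 g): 0 is resting on its stops, it grows as the front edge is lifted (0.1 rad = about 10 mm at the edge). It hangs loose and falls back by its weight.
- lens_mount: Bystander: round lens mount on a short post with round base, 94 mm tall, 48 mm wide; origin at underside.
- driver: Bystander: screwdriver 150 mm long lying on the table, along its x; origin near its middle, underside.
- lens_jar: Bystander: white jar with black lid, 50 mm wide and 50 mm tall; origin at underside.
- post: Bystander: upright bare steel post, 25 mm wide and 60 mm tall; origin at underside.
Things that resemble listed ones, but are neither listed nor needed, are in the scene too. There is more than one size of the strip; the job needs the largest.

How it is judged:
By the outcome, as a careful person would: the job done as asked, in the order asked, and still so for the second after the job is handed in, while the arm keeps its last pose, push and grip.
It also fails if it takes over 56 s, if anything falls off the work surface, if the arm or the gripper's body presses on something with over 40 N, if the wrist force passes 120 N, or if a joint passes its speed limit or range.

## Working session

There is one attempt and no reset: what is moved stays moved. The work goes in short steps, Python scripts to look and compute and a shell command to move; the robot and the scene stay as the last step left them, time stands still between calls to the robot, and variables do not carry over. Pictures are saved under pics/ and viewed, on a budget of 10 in all, crops included, one or two more only if the job needs it, and the job is handed in when it is done.

```bash
mkdir -p pics; ls
cat > h.py <<'E'
import numpy as np, cv2
from plant import get_obs, eyes, job
def cam(n,save=None):
    p=eyes.read_camera(n)
    if save: cv2.imwrite('pics/'+save,p['pixels'][:,:,::-1])
    return p
def KRt(p):
    K=np.array([[p['fx'],0,p['cx']],[0,p['fy'],p['cy']],[0,0,1.]]);R=cv2.Rodrigues(np.array(p['rvec'],float))[0]
    return K,R,np.array(p['tvec'],float).ravel()
def ray(p,xy):
    K,R,t=KRt(p);d=R.T@np.linalg.inv(K)@np.array([xy[0],xy[1],1.]);return -R.T@t,d/np.linalg.norm(d)
def atz(p,xy,z):
    c,d=ray(p,xy);return c+d*(z-c[2])/d[2]
def proj(p,X):
    K,R,t=KRt(p);q=(K@(R@np.atleast_2d(np.array(X,float)).T+t[:,None])).T;return q[:,:2]/q[:,2:]
def tri(rs):
    A=sum(np.eye(3)-np.outer(d,d) for c,d in rs);b=sum((np.eye(3)-np.outer(d,d))@c for c,d in rs);return np.linalg.solve(A,b)
E
python3 - <<'E'
from h import *
a=cam('scene');b=cam('top');c=cam('wrist')
im=np.zeros((768,1024,3),np.uint8)
for n,p in (('s',a),('t',b)): cv2.imwrite(f'pics/{n}0.png',p['pixels'][:,:,::-1])
cv2.imwrite('pics/st0.png',cv2.resize(np.hstack([b['pixels'],a['pixels']])[:,:,::-1],(800,300)))
cv2.imwrite('pics/t0.png',cv2.resize(b['pixels'][:,:,::-1],(800,600)))
for q in ['strip','strip_grip','foot','flap','lens_mount','driver','lens_jar','post']:
    for n,p in (('scene',a),('top',b)):
        print(q,n,[(np.round(r['xy']).tolist(),round(r['confidence'],2),np.round(atz(p,r['xy'],20)[:2]).tolist()) for r in eyes.recognise(q,p)])
o=get_obs();print({k:np.round(v,3).tolist() for k,v in o.items()})
E
```

```text
pics
strip scene [([204.0, 255.0], 0.95, [600.0, -200.0]), ([148.0, 232.0], 0.69, [440.0, -248.0]), ([232.0, 207.0], 0.69, [552.0, -41.0]), ([299.0, 171.0], 0.61, [607.0, 183.0])]
strip top [([279.0, 185.0], 0.96, [544.0, -30.0]), ([351.0, 225.0], 0.76, [431.0, -236.0]), ([333.0, 170.0], 0.63, [591.0, -188.0])]
strip_grip scene [([232.0, 207.0], 0.64, [551.0, -42.0]), ([205.0, 258.0], 0.58, [611.0, -205.0]), ([144.0, 232.0], 0.56, [432.0, -254.0]), ([206.0, 175.0], 0.31, [415.0, -5.0])]
strip_grip top [([356.0, 227.0], 0.81, [425.0, -249.0]), ([282.0, 185.0], 0.79, [544.0, -40.0]), ([334.0, 168.0], 0.58, [597.0, -190.0])]
foot scene [([299.0, 173.0], 0.79, [613.0, 179.0])]
foot top [([202.0, 166.0], 0.98, [600.0, 196.0]), ([333.0, 170.0], 0.31, [589.0, -188.0])]
flap scene [([302.0, 168.0], 0.86, [607.0, 200.0])]
flap top [([205.0, 158.0], 0.85, [625.0, 186.0])]
lens_mount scene [([294.0, 243.0], 0.85, [750.0, -19.0])]
lens_mount top [([272.0, 119.0], 0.69, [743.0, -8.0]), ([422.0, 197.0], 0.28, [512.0, -441.0])]
driver scene [([206.0, 176.0], 0.62, [417.0, -7.0])]
driver top [([268.0, 238.0], 0.59, [392.0, -0.0]), ([418.0, 198.0], 0.28, [511.0, -430.0])]
lens_jar scene [([336.0, 114.0], 0.81, [546.0, 454.0])]
lens_jar top [([112.0, 182.0], 0.81, [550.0, 454.0])]
post scene [([106.0, 292.0], 0.61, [499.0, -431.0])]
post top [([423.0, 198.0], 0.53, [509.0, -444.0])]
{'t': 0.95, 'joint_pos': [1.258, 0.241, 0.005, 1.335, -0.0, 1.571], 'joint_velocities': [0.001, 0.0, -0.002, 0.0, -0.001, -0.001], 'joint_torque': [0.0, -37.221, 25.27, 0.001, 0.0, -0.0], 'eef_pos': [153.852, 475.76, 231.323], 'ee_rot': [0.489, 3.103, 0.0], 'wrist_force': [-0.514, -0.291, 0.853], 'moment': [-0.057, -0.026, -0.035], 'grip_width': 85.325}
```

View pics/t0.png

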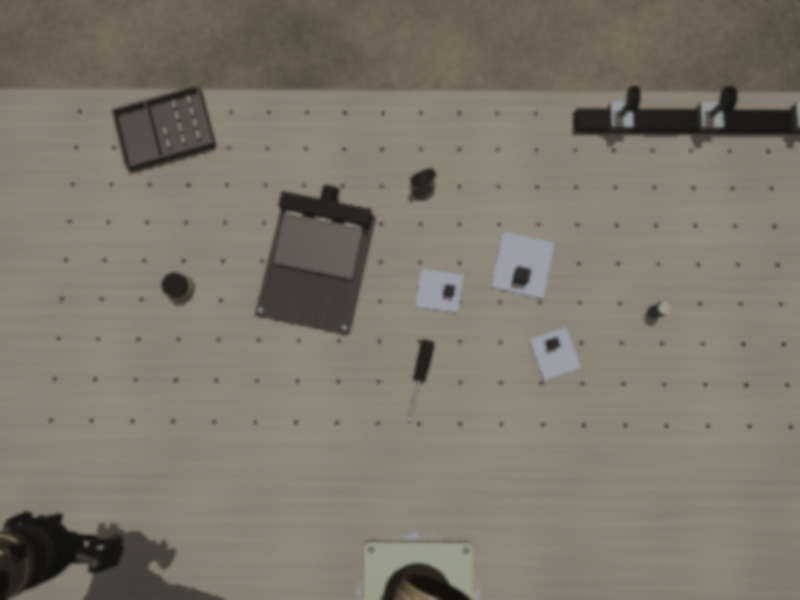

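View pics/s0.png

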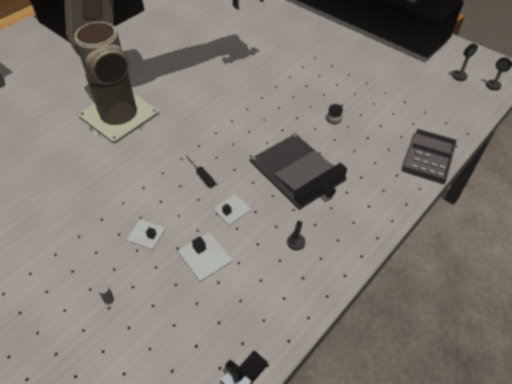

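The top view shows the foot at about (315,262) in the 800 px image, with its mouth line running from (275,265) to (357,279). The largest strip is at (523,266), block at (521,276). Smaller look-alike strips lie at (440,290) and (555,353). Next I'll fit outlines for yaw and position.

```bash
python3 - <<'E'
from h import *
a=cam('scene');b=cam('top')
for q,z in (('strip',4),('strip_grip',40),('foot',12),('flap',20)):
  for n,p in (('top',b),('scene',a)):
    for r in eyes.masks_of(q,p):
        m=r['region'].astype(np.uint8);c=max(cv2.findContours(m,0,1)[0],key=cv2.contourArea)
        w=np.array([atz(p,x[0],z)[:2] for x in c],np.float32)
        (cx,cy),(W,H),an=cv2.minAreaRect(w)
        print(q,n,round(r['confidence'],2),np.round([cx,cy,W,H,an],1))
E
python3 -m handwheel '[[0,[0,0,0],[0,0,0]]]'
```

```text
strip top 0.85 [ 597.2 -191.2  103.3  114.4   78. ]
strip top 0.81 [545.9 -34.8  80.4  72.9  81.3]
strip top 0.56 [ 429.2 -248.4   79.3   73.1   18.7]
strip top 0.21 [550.6 456.6  66.9  51.   46.8]
strip top 0.2 [380.3   2.1  27.8 148.6  77.1]
strip scene 0.78 [ 428.2 -249.6   83.5   78.1   18.7]
strip scene 0.64 [546.1 -36.   83.   75.4  82.1]
strip scene 0.56 [ 592.8 -192.9  102.6  118.1   77.4]
strip_grip top 0.85 [ 426.6 -241.2   78.4   71.4   19.7]
strip_grip top 0.83 [ 588.7 -186.6   96.4  107.3   77.2]
strip_grip top 0.67 [539.6 -34.6  84.8  71.3  79.7]
strip_grip scene 0.91 [ 609.7 -206.    97.9  113.3   78.8]
strip_grip scene 0.69 [565.1 -55.8  78.1  72.6  82.4]
strip_grip scene 0.62 [ 452.1 -262.1   80.9   71.7   19.4]
foot top 0.86 [612.2 194.5 185.2 273.   79.3]
foot scene 0.57 [604.5 202.7 211.4 254.1  80.2]
flap top 0.85 [627.1 193.9 152.4  98.7  79.8]
flap scene 0.92 [614.2 198.8 154.7  90.8  82.1]
t: 1.58
eef_pos: [153.8, 475.7, 231.3]
ee_rot: [-0.489, -3.103, -0.0]
wrist_force: [0.0, 0.3, 1.5]
grip_width: 85.8
```

```bash
python3 -m handwheel '[[0,[-43,-36,0],[0,0,0]],[0,[-86,-72,0],[0,0,-0.02]],[0,[-129,-108,0],[0,0,-0.03]],[0,[-172,-144,0],[0,0,-0.04]],[0,[-215,-180,0],[0,0,-0.05]],[0,[-258,-216,0],[0,0,-0.06]],[0,[-301,-251,0],[0,0,-0.07]],[0,[-344,-287,0],[0,0,-0.08]],[0,[-387,-323,0],[0,0,-0.09]],[0,[-430,-359,0],[0,0,-0.105]]]'
```

```text
t: 2.82
eef_pos: [453.4, 0.1, 231.6]
ee_rot: [0.325, 3.124, 0.001]
wrist_force: [0.6, 0.7, 0.5]
grip_width: 85.3
```

```bash
python3 -m handwheel '[[0,[-39,-40,5],[0,0,0]],[0,[-78,-80,15],[0,0,0]],[0,[-117,-120,20],[0,0,0]],[0,[-156,-160,30],[0,0,0]],[0,[-156,-160,30],[0,0,0]],[0,[-156,-160,30],[0,0,0]]]'
python3 - <<'E'
from h import *
p=cam('wrist','w1.png');o=get_obs();print(o['eef_pos'],o['ee_rot'],-KRt(p)[1].T@KRt(p)[2],KRt(p)[1][2])
for q,z in (('strip',4),('strip_grip',40)):
    for r in eyes.masks_of(q,p):
        m=r['region'].astype(np.uint8);c=max(cv2.findContours(m,0,1)[0],key=cv2.contourArea)
        w=np.array([atz(p,x[0],z)[:2] for x in c],np.float32)
        (cx,cy),(W,H),an=cv2.minAreaRect(w)
        print(q,round(r['confidence'],2),r['xy'],np.round([cx,cy,W,H,an],1))
E
```

```text
t: 3.58
eef_pos: [571.6, -186.7, 200.8]
ee_rot: [-0.326, -3.123, -0.001]
wrist_force: [-0.1, 0.2, -0.3]
grip_width: 85.7
[ 571.68320487 -186.15244954  201.45392603] [-3.24928579e-01 -3.12421473e+00 -6.14165751e-04] [ 500.24854806 -171.3313256   343.17909462] [ 0.27914884 -0.05827585 -0.95847788]
strip 0.88 [250.1, 188.7] [ 595.2 -192.9  100.7  110.1   78.1]
strip 0.8 [162.5, 44.5] [ 429.6 -249.3   81.3   73.3   19.3]
strip 0.57 [386.6, 118.2] [545.2 -36.6  80.9  72.6  81.9]
strip_grip 0.79 [164.5, 43.9] [ 437.1 -240.9   72.    65.8   19.3]
strip_grip 0.73 [385.5, 114.7] [540.5 -51.   72.2  65.   82. ]
```

View pics/w1.png

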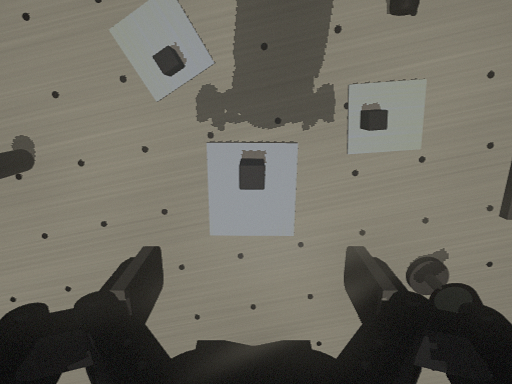

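The picture shows the big strip upright, with the plate at (208–298,142–236) and the block at about (252,174) on the robot side. The plate fit is 100.7x110.1 mm at z=4, yaw −11.9°. Before grasping I'll check the block and then view the foot up close.

```bash
cat >> h.py <<'E'
def block_chk(p,c,yaw):
    g=p['pixels'].astype(int).sum(2); X=np.array([np.cos(yaw),np.sin(yaw)]);Y=np.array([-X[1],X[0]])
    P=[np.r_[c[:2]+i*13*X+j*13*Y,z] for i in(-1,1) for j in(-1,1) for z in(4,40)]
    q=proj(p,P);h=cv2.convexHull(q.astype(np.float32));return q,h
E
python3 - <<'E'
from h import *
p=cam('wrist')
q,h=block_chk(p,np.array([570.7,-187.7]),np.radians(-11.9))
print(np.round(q.min(0)),np.round(q.max(0)))
g=p['pixels'].max(2); s=g[140:240,208:298]<75
ys,xs=np.nonzero(s);print(xs.min()+208,xs.max()+208,ys.min()+140,ys.max()+140, g[175,250],g[154,252],g[220,250])
E
python3 -m handwheel '[[0,[13,52,-5],[0,0,0]],[0,[26,104,-10],[0,0,0]],[0,[39,156,-15],[0,0,0]],[0,[52,208,-20],[0,0,0]],[0,[65,260,-25],[0,0,0]],[0,[78,312,-30],[0,0,0]],[0,[89,366,-30],[0,0,0]],[0,[89,366,-30],[0,0,0]],[0,[89,366,-30],[0,0,0]]]'
python3 - <<'E'
from h import *
p=cam('wrist','w2.png');np.savez('w2.npz',**{k:p[k] for k in('pixels','fx','fy','cx','cy','rvec','tvec')})
for q,z in (('foot',12),('flap',20)):
    for r in eyes.masks_of(q,p):
        m=r['region'].astype(np.uint8);c=max(cv2.findContours(m,0,1)[0],key=cv2.contourArea)
        w=np.array([atz(p,x[0],z)[:2] for x in c],np.float32)
        (cx,cy),(W,H),an=cv2.minAreaRect(w)
        print(q,round(r['confidence'],2),r['xy'],np.round([cx,cy,W,H,an],1),cv2.approxPolyDP(c,6,True)[:,0].tolist())
E
```

```text
[238. 157.] [264. 188.]
208 263 141 188 64 105 156
t: 4.9
eef_pos: [559.9, 190.0, 231.8]
ee_rot: [0.323, 3.124, -0.0]
wrist_force: [0.4, -0.8, 0.4]
grip_width: 85.5
foot 0.62 [264.7, 190.4] [621.3 194.3 193.8 290.1  78.2] [[185, 90], [194, 290], [250, 293], [262, 311], [274, 309], [282, 292], [335, 291], [345, 91]]
flap 0.83 [262.4, 221.5] [629.  190.4 157.5 104.3  79. ] [[327, 181], [202, 181], [203, 258], [325, 258]]
flap 0.33 [482.2, 109.3] [546.  450.5  73.2  47.7  78.2] [[449, 105], [460, 127], [499, 129], [511, 124], [511, 85], [473, 85]]
```

View pics/w2.png

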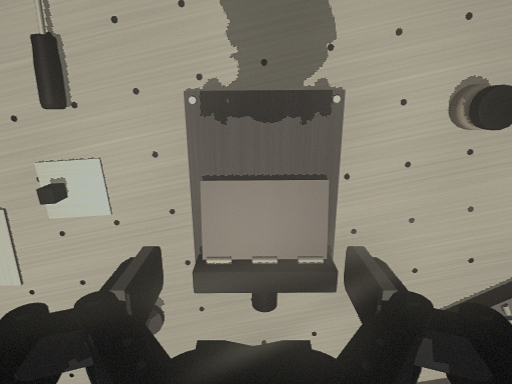

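Block projection agrees within 1 px. In the picture, the flap's front edge runs from (201,181) to (328,181) and the board's front corners are (185,90) and (345,91). Next I'll fit the foot pose from sub-pixel edges.

```bash
cat > foot.py <<'E'
from h import *
from scipy.optimize import least_squares
p=dict(np.load('w2.npz'));g=cv2.GaussianBlur(p['pixels'].astype(np.float32).mean(2),(3,3),0)
def vedge(x0,x1,rows):   # x of strongest horizontal gradient
    return np.array([(x0+np.argmax(np.abs(np.diff(g[r,x0:x1])))+.5,r) for r in rows])
def hedge(y0,y1,cols):
    return np.array([(c,y0+np.argmax(np.abs(np.diff(g[y0:y1,c])))+.5) for c in cols])
F=hedge(177,190,range(212,318,6)); L=vedge(195,208,range(192,250,4)); R=vedge(322,334,range(192,250,4))
BL=vedge(182,196,range(130,172,4)); BR=vedge(334,348,range(130,172,4)); B=hedge(86,95,range(205,225,4))
for n,e in zip('F L R BL BR'.split(),(F,L,R,BL,BR)): print(n,np.round(np.median(e,0),1),np.round(e.std(0),1))
def res(v):
    m,yaw,dz=v[:2],v[2],v[3];X=np.array([np.cos(yaw),np.sin(yaw)]);Y=np.array([-X[1],X[0]])
    def loc(e,z):
        w=np.array([atz(p,x,z)[:2] for x in e])-m;return w@X,w@Y
    o=[loc(F,25+dz)[0]]
    for e,s in((L,1),(R,-1)):
        # the flap's side edges slope up: z from x
        x,y=loc(e,25+dz);
        w=np.array([atz(p,q,25+dz+14/95*xx)[:2] for q,xx in zip(e,x)])-m;o.append(w@Y-s*SG*75)
    for e,s in((BL,1),(BR,-1)): o.append(loc(e,12+dz)[1]-s*SG*90)
    return np.concatenate(o)
SG=-1
s=least_squares(res,[585,198,-.19,0],loss='soft_l1');print(s.x,np.degrees(s.x[2]),np.abs(s.fun).mean())
m,yaw=s.x[:2],s.x[2];X=np.array([np.cos(yaw),np.sin(yaw)]);Y=np.array([-X[1],X[0]])
P=[np.r_[m+a*X+b*Y,z] for a,b,z in((0,75,25),(0,-75,25),(-100,90,12),(-100,-90,12))]
print(np.round(proj(p,P),1))
for n in('top','scene'):
    t=cam(n);q=proj(t,P);print(n,np.round(q,1));im=cv2.resize(t['pixels'][:,:,::-1],None,fx=4,fy=4,interpolation=3)
    for u in q: cv2.circle(im,tuple(int(v*4+2) for v in u),4,(0,0,255),1)
    c=(q.mean(0)*4).astype(int);cv2.imwrite(f'pics/f_{n}.png',im[max(0,c[1]-180):c[1]+220,max(0,c[0]-200):c[0]+200])
cv2.imwrite('pics/f.png',np.hstack([cv2.resize(cv2.imread(f'pics/f_{n}.png'),(400,400)) for n in('top','scene')]))
E
python3 foot.py
```

```text
F [263.  179.5] [31.1  0.5]
L [201.5 220. ] [ 0.5 17.3]
R [327.5 220. ] [ 1.7 17.3]
BL [187.5 150. ] [ 1.  12.6]
BR [340.5 150. ] [ 1.  12.6]
[ 5.77136704e+02  1.99879262e+02 -1.96001623e-01 -3.85898038e-01] -11.230065797047896 0.48323741618674315
[[328.8 179.4]
 [199.7 180.6]
 [345.   88.8]
 [182.8  90.5]]
top [[174.7 168.2]
 [225.  178.5]
 [162.5 201.2]
 [223.  213.7]]
scene [[313.2 150.5]
 [274.4 173.5]
 [295.1 132.9]
 [249.4 158.6]]
```

View pics/f.png

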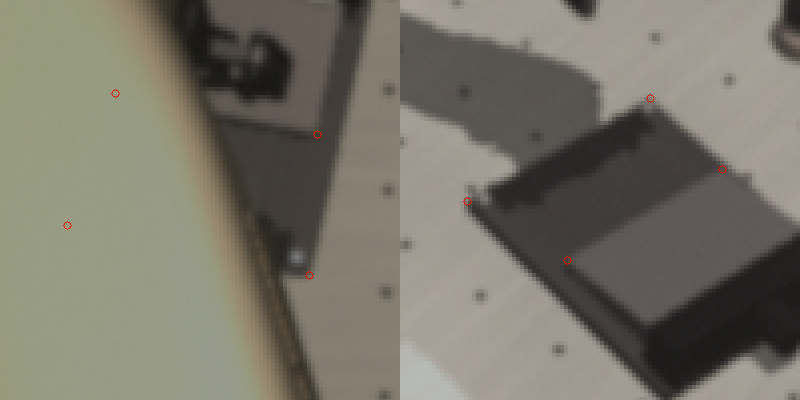

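Fit and heights hold (dz −0.4 mm), and the markers land on the foot's corners in the scene view; the arm hides part of the top view. Mouth is (577.1,199.9), yaw −11.2°. Now back to the strip.

```bash
python3 -m handwheel '[[0,[-13,-53,10],[0,0,0]],[0,[-26,-106,20],[0,0,0]],[0,[-38,-159,30],[0,0,0]],[0,[-51,-212,40],[0,0,0]],[0,[-64,-265,60],[0,0,0]],[0,[-76,-318,90],[0,0,0]],[0,[-88,-367,120],[0,0,0]],[0,[-88,-367,160],[0,0,0]],[0,[-88,-367,170],[0,0,0]],[0,[-88,-367,170],[0,0,0]]]'
python3 - <<'E'
from h import *
p=cam('wrist','w3.png');o=get_obs();print(o['eef_pos'])
q,h=block_chk(p,np.array([570.7,-187.7]),np.radians(-11.9));print(np.round(q.min(0)),np.round(q.max(0)),np.round(q,1).tolist())
E
```

```text
t: 6.4
eef_pos: [570.5, -187.6, 61.2]
ee_rot: [-0.326, -3.123, -0.001]
wrist_force: [-0.4, 0.7, 0.4]
grip_width: 85.4
[ 571.57704436 -187.59830656   62.41964158]
[229. 195.] [276. 255.] [[233.2, 194.8], [229.3, 213.3], [271.8, 194.8], [275.5, 213.3], [233.9, 230.4], [230.2, 255.0], [271.2, 230.4], [274.6, 255.0]]
```

View pics/w3.png

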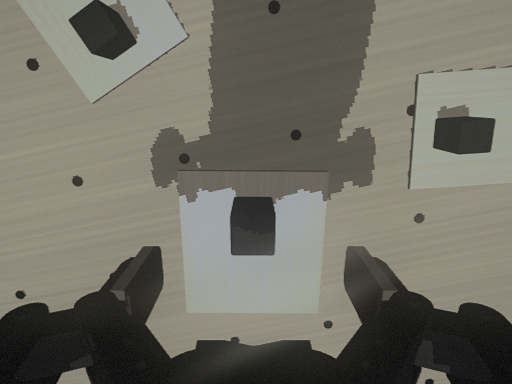

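The block sits at (231–276,197–255), as predicted and midway between the fingers. Descend and close.

```bash
python3 -m handwheel '[[0,[0,0,25],[0,0,0]],[0,[0,0,45],[0,0,0]],[0,[0,0,53],[0,0,0]],[0,[0,0,53],[0,0,0]],[1,[0,0,53],[0,0,0]],[1,[0,0,53],[0,0,0]],[1,[0,0,53],[0,0,0]],[1,[0,0,53],[0,0,0]],[1,[0,0,53],[0,0,0]],[1,[0,0,53],[0,0,0]]]'; python3 -m handwheel '[[1,[0,0,0],[0,0,0]],[1,[0,0,0],[0,0,0]]]'
```

```text
t: 7.7
eef_pos: [571.5, -188.0, 8.9]
ee_rot: [0.326, 3.123, -0.001]
wrist_force: [-0.5, -0.4, 5.1]
grip_width: 25.3
t: 7.95
eef_pos: [571.5, -188.0, 8.9]
ee_rot: [0.326, 3.123, -0.001]
wrist_force: [-0.3, -1.0, 4.9]
grip_width: 25.2
```

```bash
python3 -m handwheel '[[1,[0,0,-10],[0,0,0]],[1,[0,0,-40],[0,0,0]],[1,[0,0,-80],[0,0,0]],[1,[0,0,-110],[0,0,0]],[1,[0,0,-110],[0,0,0]],[1,[0,0,-110],[0,0,0]]]'
python3 - <<'E'
from h import *
p=cam('wrist','w4.png');o=get_obs();print(o['eef_pos'],o['ee_rot'],o['grip_width'],o['wrist_force'])
for i in range(2):
 for r in eyes.masks_of('strip',p)[:3]:
    m=r['region'].astype(np.uint8);c=max(cv2.findContours(m,0,1)[0],key=cv2.contourArea)
    w=np.array([atz(p,x[0],o['eef_pos'][2]-8.9+4)[:2] for x in c],np.float32)
    print(round(r['confidence'],2),np.round(cv2.minAreaRect(w)[0],1),np.round(cv2.minAreaRect(w)[1:][0],1),cv2.minAreaRect(w)[2],cv2.approxPolyDP(c,6,True)[:,0].tolist())
E
```

```text
t: 8.7
eef_pos: [569.9, -187.3, 116.9]
ee_rot: [-0.326, -3.122, -0.001]
wrist_force: [-0.5, -0.6, -2.7]
grip_width: 25.1
[ 569.53497605 -187.17018482  116.33659954] [-3.25363002e-01 -3.12091177e+00 -1.34734994e-03] 25.331523578280443 [-0.27900806  0.52499311 -2.80091721]
0.88 [525.6 -93.7] [47.5 42.6] 82.65699768066406 [[485, 75], [381, 81], [377, 169], [471, 165]]
0.74 [ 585.5 -190.2] [101.6  94.5] 78.12150573730469 [[155, 190], [163, 287], [189, 270], [199, 247], [226, 236], [217, 339], [261, 345], [292, 338], [283, 313], [282, 233], [310, 249], [329, 283], [345, 287], [353, 191]]
0.64 [ 458.8 -216.7] [46.6 42.3] 19.614765167236328 [[60, 6], [126, 102], [202, 52], [172, 0]]
0.88 [525.6 -93.7] [47.5 42.6] 82.65699768066406 [[485, 75], [381, 81], [377, 169], [471, 165]]
0.74 [ 585.5 -190.2] [101.6  94.5] 78.12150573730469 [[155, 190], [163, 287], [189, 270], [199, 247], [226, 236], [217, 339], [261, 345], [292, 338], [283, 313], [282, 233], [310, 249], [329, 283], [345, 287], [353, 191]]
0.64 [ 458.8 -216.7] [46.6 42.3] 19.614765167236328 [[60, 6], [126, 102], [202, 52], [172, 0]]
```

View pics/w4.png

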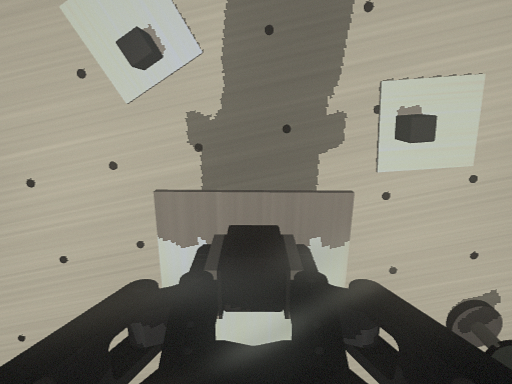

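Gripped: the rear edge spans (154–354,191), square to the fingers. Carry it to in front of the mouth.

```bash
python3 -m handwheel '[[1,[12,28,0],[0,0,0]],[1,[32,75,0],[0,0,0]],[1,[54,128,0],[0,0,0]],[1,[77,182,0],[0,0,-0.006]],[1,[100,236,0],[0,0,-0.012]],[1,[123,290,0],[0,0,-0.012]],[1,[146,344,10],[0,0,-0.012]],[1,[161,379,30],[0,0,-0.012]],[1,[161,379,50],[0,0,-0.012]],[1,[161,379,50],[0,0,-0.012]]]'; python3 -m handwheel '[[1,[0,0,0],[0,0,0]],[1,[0,0,0],[0,0,0]]]'
python3 - <<'E'
from h import *
T=[];V=[]
for i in range(6):
    p=cam('wrist','w5.png');o=get_obs();T.append(o['eef_pos']);V.append(o['ee_rot'])
    if V[-1][1]<0:V[-1]=-np.array(V[-1])
print(np.mean(T,0),np.std(T,0),np.mean(V,0))
cv2.imwrite('pics/w5s.png',np.hstack([p['pixels'],cam('scene')['pixels']])[:,:,::-1][:, 0:]);
a=cv2.imread('pics/w5s.png');cv2.imwrite('pics/w5s.png',cv2.resize(a,(800,300)))
g=cv2.GaussianBlur(p['pixels'].astype(np.float32).mean(2),(3,3),0)
print([ (c,int(160+np.argmax(np.abs(np.diff(g[160:215,c]))))) for c in range(160,352,16)])
print([(r,int(140+np.argmax(np.abs(np.diff(g[r,140:180])))),int(335+np.argmax(np.abs(np.diff(g[r,335:375]))))) for r in range(194,230,6)])
E
```

```text
t: 10.1
eef_pos: [489.1, 216.0, 65.7]
ee_rot: [-0.304, -3.121, 0.005]
wrist_force: [-0.8, 0.1, -1.9]
grip_width: 25.3
t: 10.35
eef_pos: [492.5, 216.0, 69.2]
ee_rot: [0.309, 3.125, 0.001]
wrist_force: [-0.1, 0.1, -2.1]
grip_width: 25.3
[492.19694277 216.13202698  68.96616863] [0.2074232  0.05216065 0.18426582] [3.08336367e-01 3.12535840e+00 9.93267739e-04]
[(160, 183), (176, 171), (192, 191), (208, 191), (224, 191), (240, 191), (256, 191), (272, 191), (288, 191), (304, 191), (320, 192), (336, 185)]
[(194, 153, 353), (200, 153, 353), (206, 154, 369), (212, 140, 367), (218, 155, 351), (224, 155, 350)]
```

View pics/w5s.png

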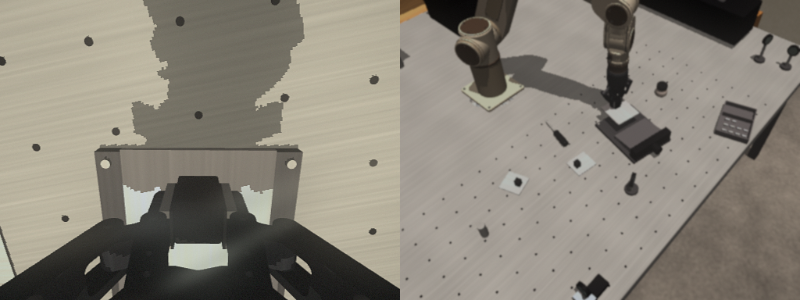

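The strip hangs over the board. The two foot screws, at about (134,209) and (373,209) native, lie symmetrically about it. TCP is 86.4 mm before the mouth, y offset −0.6. Check pitch against a level model, then lower.

```bash
python3 -m handwheel '[[1,[0,0.6,20],[0,0,0]],[1,[0,0.6,36],[0,0,0]],[1,[0,0.6,42],[0,0,0]],[1,[0,0.6,42],[0,0,0]],[1,[0,0.6,42],[0,0,0]]]'
cat >> h.py <<'E'
def state(n=5):
    T=[];F=[];V=[];P=None
    for i in range(n):
        P=cam('wrist');o=get_obs();T.append(o['eef_pos']);F.append(o['wrist_force']);v=np.array(o['ee_rot']);V.append(v if v[1]>0 else -v)
    T,F,V=np.mean(T,0),np.mean(F,0),np.mean(V,0)
    m=np.array([577.1,199.9]);X=np.array([.981,-.1947]);Y=np.array([.1947,.981])
    print('t',o['t'],'tcp',np.round(T,2),'F',np.round(F,2),'yaw',round(2*np.degrees(np.arctan2(V[1],V[0]))-180,2),'tilt',np.round(V,4),'rel',np.round([(T[:2]-m)@X,(T[:2]-m)@Y],2),'w',o['grip_width'])
    return P,T,F,V
E
python3 - <<'E'
from h import *
p,T,F,V=state()
X=np.array([.981,-.1947]);Y=np.array([.1947,.981])
for pitch in(0,.03,.06):  # front down
    zc=T[2]-8.9+4
    print(pitch,np.round(proj(p,[np.r_[T[:2]-30*X+s*50*Y,zc+30*pitch] for s in(1,-1)]),1).tolist())
g=cv2.GaussianBlur(p['pixels'].astype(np.float32).mean(2),(3,3),0)
print([ (c,int(160+np.argmax(np.abs(np.diff(g[160:215,c]))))) for c in range(200,310,16)])
print([(r,int(140+np.argmax(np.abs(np.diff(g[r,140:180])))),int(335+np.argmax(np.abs(np.diff(g[r,335:375]))))) for r in range(194,230,6)])
E
```

```text
t: 11.32
eef_pos: [492.2, 217.2, 26.8]
ee_rot: [0.307, 3.126, 0.001]
wrist_force: [1.2, 0.5, -1.4]
grip_width: 25.1
t 11.575 tcp [492.2  217.19  26.88] F [-0.26 -0.15 -1.41] yaw -11.22 tilt [3.0690e-01 3.1256e+00 9.0000e-04] rel [-86.65   0.43] w 25.21474163553198
0 [[353.4, 192.2], [151.6, 192.1]]
0.03 [[353.9, 192.7], [151.0, 192.6]]
0.06 [[354.5, 193.2], [150.4, 193.1]]
[(200, 191), (216, 191), (232, 191), (248, 191), (264, 191), (280, 192), (296, 192)]
[(194, 149, 354), (200, 150, 353), (206, 154, 352), (212, 154, 352), (218, 155, 351), (224, 155, 350)]
```

Level within about 1 px of the model. Lower to touch, in small steps.

```bash
python3 -m handwheel '[[1,[0,-0.7,2.5],[0,0,0]],[1,[0,-0.7,5],[0,0,0]],[1,[0,-0.7,5],[0,0,0]],[1,[0,-0.7,5],[0,0,0]]]'; python3 -m handwheel '[[1,[0,0,1],[0,0,0]],[1,[0,0,1],[0,0,0]],[1,[0,0,1],[0,0,0]]]';python3 - <<'E'
from h import *
state()
E
```

```text
t: 12.08
eef_pos: [491.5, 216.2, 21.2]
ee_rot: [-0.307, -3.126, 0.0]
wrist_force: [-0.4, 0.0, -2.4]
grip_width: 25.3
t: 12.45
eef_pos: [491.6, 216.3, 20.9]
ee_rot: [0.307, 3.126, 0.0]
wrist_force: [-2.7, -0.5, 5.9]
grip_width: 25.5
t 12.7 tcp [491.64 216.31  20.91] F [-2.44 -0.89  5.59] yaw -11.22 tilt [3.0700e-01 3.1262e+00 2.0000e-04] rel [-87.03  -0.54] w 25.39256412673042
```

```bash
python3 -m handwheel '[[1,[0,0,-0.7],[0,0,0]],[1,[-3,0,-0.7],[0,0,0]],[1,[-6,0,-0.7],[0,0,0]],[1,[-10,0,-0.7],[0,0,0]],[1,[-14,0,-0.7],[0,0,0]],[1,[-17,0,-0.7],[0,0,0]],[1,[-17,0,-0.7],[0,0,0]],[1,[-17,0,-0.7],[0,0,0]]]';python3 - <<'E'
from h import *
p=state()[0]
a=cam('scene');P=proj(a,[577,200,20])[0]*1
im=cv2.resize(a['pixels'][100:220,220:380][:,:,::-1],(800,600),interpolation=3);cv2.imwrite('pics/s6.png',im)
E
```

```text
t: 13.7
eef_pos: [508.6, 212.9, 20.9]
ee_rot: [0.307, 3.126, -0.0]
wrist_force: [0.1, -0.6, -1.0]
grip_width: 25.2
t 13.95 tcp [508.31 212.93  20.94] F [ 0.34 -0.17 -0.88] yaw -11.22 tilt [ 3.0710e-01  3.1264e+00 -1.0000e-04] rel [-70.02  -0.61] w 24.957905172021583
```

View pics/s6.png

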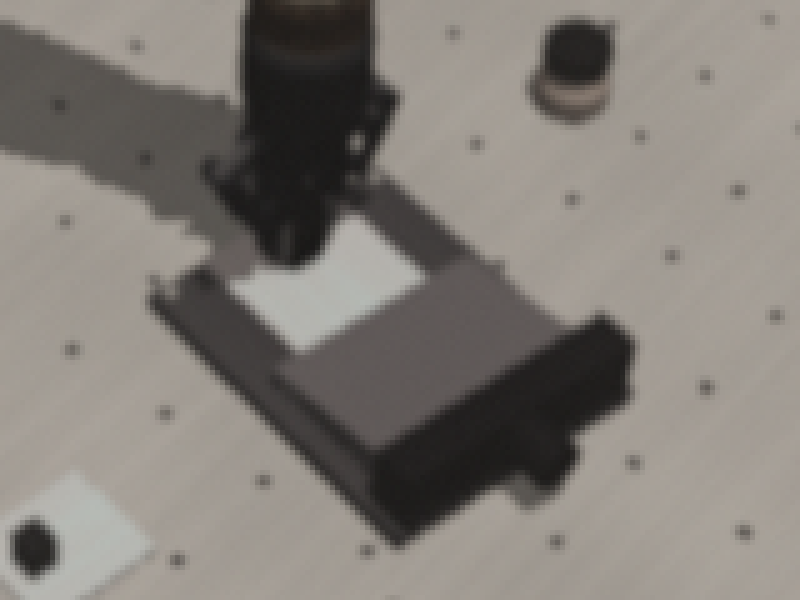

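Tongue goes under and the flap still lies on its stops: the strip meets the edge from (297,352) to (425,275) in the crop. I'll check the centring numerically against this view.

Run:
```python
from h import *
a=cam('scene')
m=np.array([577.1,199.9]);X=np.array([.981,-.1947]);Y=np.array([.1947,.981])
f=lambda x,y,z:np.r_[m+x*X+y*Y,z]
P=[f(x,y,z) for x,y,z in((-5,50,16),(-5,-50,16),(-60,-50,16),(-60,50,16),(0,75,25),(0,-75,25),(-100,-90,12),(-100,90,12),(95,75,39),(95,-75,39))]
q=(proj(a,P)-[220,100])*5+2;print(np.round(q).tolist())
im=cv2.resize(a['pixels'][100:220,220:380][:,:,::-1],(800,600),interpolation=3)
for i,j in((0,3),(1,2),(4,5),(4,8),(5,9),(6,7)): cv2.line(im,tuple(int(v) for v in q[i]),tuple(int(v) for v in q[j]),(0,0,255),1)
cv2.imwrite('pics/s7.png',im)
```

```text
[[430.0, 278.0], [301.0, 355.0], [243.0, 299.0], [371.0, 226.0], [468.0, 255.0], [274.0, 369.0], [149.0, 295.0], [378.0, 166.0], [581.0, 333.0], [382.0, 456.0]]
```

View pics/s7.png

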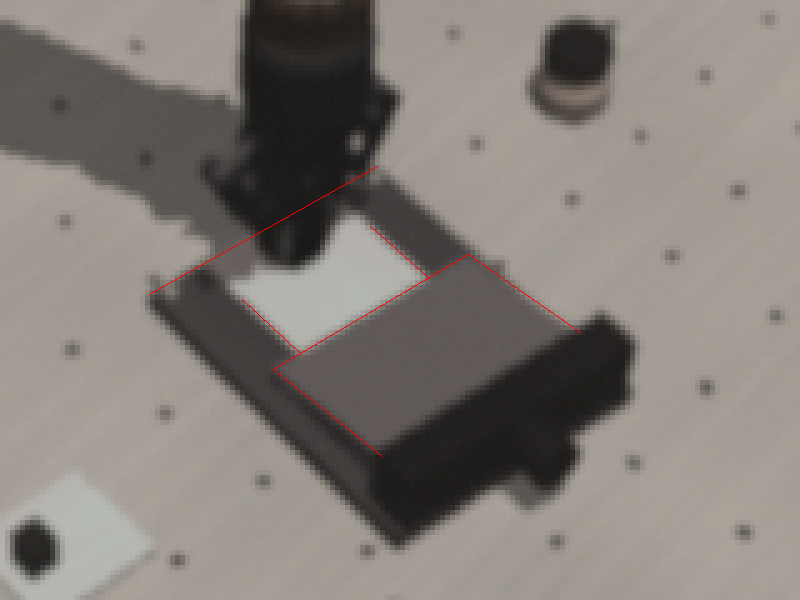

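The overlay matches both strip sides and the flap's edge to about 1 px. Slide the remaining 25 mm, then press.

```bash
python3 -m handwheel '[[1,[-4,0,0],[0,0,0]],[1,[-8,0,0],[0,0,0]],[1,[-12,0,0],[0,0,0]],[1,[-16,0,0],[0,0,0]],[1,[-20,0,0],[0,0,0]],[1,[-23,0,0],[0,0,0]],[1,[-25,0,0],[0,0,0]],[1,[-25,0,0],[0,0,0]],[1,[-25,0,0],[0,0,0]]]';python3 - <<'E'
from h import *
state()
E
python3 -m handwheel '[[1,[0,0,0.5],[0,0,0]],[1,[0,0,1],[0,0,0]],[1,[0,0,1],[0,0,0]],[1,[0,0,1],[0,0,0]],[1,[0,0,1],[0,0,0]]]';python3 - <<'E'
from h import *
state()
E
```

```text
t: 15.18
eef_pos: [532.8, 208.1, 21.0]
ee_rot: [0.307, 3.126, -0.0]
wrist_force: [0.4, 0.0, -1.0]
grip_width: 25.3
t 15.425 tcp [532.74 208.12  21.  ] F [ 0.25 -0.05 -0.83] yaw -11.21 tilt [ 3.0700e-01  3.1265e+00 -1.0000e-04] rel [-45.12  -0.58] w 25.21612006734638
t: 16.05
eef_pos: [532.7, 208.2, 20.9]
ee_rot: [0.307, 3.126, 0.0]
wrist_force: [-2.2, 0.1, 5.9]
grip_width: 25.1
t 16.3 tcp [532.74 208.13  20.91] F [-2.5  -1.04  5.28] yaw -11.22 tilt [3.0700e-01 3.1262e+00 2.0000e-04] rel [-45.12  -0.56] w 25.173079761634447
```

```bash
python3 -m handwheel '[[1,[0,0,0.4],[0,0,0]],[1,[0,0,0.8],[0,0,0]],[1,[0,0,0.8],[0,0,0]],[1,[0,0,0.8],[0,0,0]],[1,[0,0,0.8],[0,0,0]]]';python3 - <<'E'
from h import *
p=state(8)[0]
a=cam('scene');im=cv2.resize(a['pixels'][100:220,220:380][:,:,::-1],(400,300),interpolation=3)
w=cv2.resize(p['pixels'][:,:,::-1],(400,300));cv2.imwrite('pics/e8.png',np.hstack([im,w]))
E
```

```text
t: 16.92
eef_pos: [532.8, 208.2, 20.9]
ee_rot: [0.307, 3.126, 0.0]
wrist_force: [-4.0, -0.6, 10.4]
grip_width: 25.1
t 17.325 tcp [532.74 208.14  20.9 ] F [-4.2  -1.35 10.15] yaw -11.21 tilt [3.0690e-01 3.1259e+00 5.0000e-04] rel [-45.12  -0.55] w 24.875588261238082
```

View pics/e8.png

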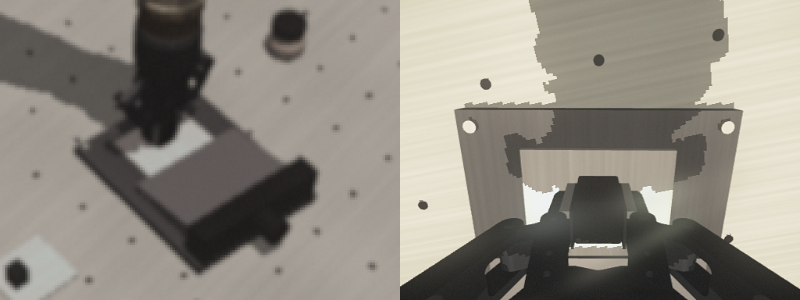

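The strip is centred: rear edge (520–676) between screws at 469 and 728, with the flap lying down. A touch more force to sit mid-band, then hand in.

```bash
python3 -m handwheel '[[1,[0,0,0.3],[0,0,0]],[1,[0,0,0.3],[0,0,0]],[1,[0,0,0.3],[0,0,0]],[1,[0,0,0.3],[0,0,0]]]';python3 - <<'E'
from h import *
F=state(6)[2]
if 9.5<F[2]<14.5: print(job.sign_off())
E
```

```text
t: 17.88
eef_pos: [532.8, 208.1, 20.9]
ee_rot: [0.307, 3.126, 0.001]
wrist_force: [-4.6, -1.4, 11.9]
grip_width: 25.1
t 18.175 tcp [532.76 208.15  20.9 ] F [-4.98 -1.4  11.8 ] yaw -11.21 tilt [3.0690e-01 3.1258e+00 6.0000e-04] rel [-45.1   -0.54] w 25.313721240358664
the job is handed in; nothing more can be done
None
```

I picked up the largest strip by its grip block, slid its tongue under the flap, and handed the job in at 18.2 s, still gripping and pressing.

**Last checks:**
- **Depth:** the block is 45.1 mm before the mouth, so about 35 mm of the tongue is tucked in.
- **Centring:** the wrist picture shows it midway between the foot's two screws. The pose reading puts the gripper 0.5 mm off centre; an earlier picture put the strip about 0.5 mm off the other way.
- **Squareness:** the strip's yaw is −11.2°, the same as the foot's, to about 0.5°.
- **Flap:** it looked at rest on its stops in the scene pictures, and there was no noticeable push against the strip while sliding.
- **Press:** the wrist force is 11.8 N downward. Adding the strip's own weight, that is roughly 13 N on the board.

**Imperfect points:**
- A sideways force of about 5 N built up while pressing, but the pose did not shift measurably.
- The arm hid part of the foot in the top view, so I checked the foot's position and height with the wrist and scene cameras instead.

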